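Tip the heavy soapstone block into the tilt-out bin

TASK

Tilt the bin under the shelf fully out, then slide the rectangular soapstone block off the front edge of the shelf so that it tips into the bin; it counts as too heavy to lift, so keep it on the shelf until it goes over the edge. Leave the bin tilted out with the block lying in it, and leave the round stone and the nail brush where they are.

Things in the scene. Friction and masses are not known exactly. Their poses are not given: they have to be found in the camera images.
- stone_c (a point): The task's block: a plain grey rectangular soapstone block, 60 mm (its x, front to back) by 100 mm (its y) by 40 mm high, about 0.7 kg, loose on the shelf near the front edge in one of three places side by side, turned up to 9 degrees from the shelf. The point is its centre, half-way up. The 50 mm of shelf behind it (away from the robot) are free.
- shelf_edge (a point): Middle of the front upper edge (nearest the robot) of the fixed white laminate shelf, 150 mm above the table. The shelf is 18 mm thick, 560 mm wide along y, 260 mm deep; x points from the edge back over the shelf, z up. All on it is at most 40 mm high but for a stacked pair of white jars (124 mm) in its back corner, 240 mm to +y of the middle.
- bin_lip (a point): Middle of the top rim of the front panel of the grey tilt-out bin. The panel is 8 mm thick, 500 mm wide and hinged along its foot, 153 mm below this point. The frame tilts with it: y along the rim, z up the panel, x into the bin. Closed it is upright, the rim 15 mm above the shelf, with a free gap of 45 mm between its inner face and the shelf's edge for hooking the rim from above.
- bin (a joint): Angle of the bin in rad: 0 closed, 0.5 fully out (a stop); it grows as the rim swings down and out towards the robot. Stiff: about 8 N at the rim moves it, and it stays where it is left. 0 to 0.08 at the start. The bin's floor, 130 mm deep, stands square to the front panel at its foot; side walls are 6 mm thick.
- puck_c (a point): Bystander: a round grey soapstone disc of the same stone, 84 mm across and 40 mm high, on the shelf in another of the three places. The point is its centre.
- brush_c (a point): Bystander: a bamboo nail brush, 95 by 45 by 30 mm, on the shelf in the remaining place. The point is its centre.
There are look-alikes about, which are no part of the job. What is shaped like the part that bears stone_c but red or yellow is not meant.

How it is judged:
By the outcome, as a careful person would: the job done as asked, in the order asked, and still so for the second after the job is handed in, with the robot touching nothing.
It also fails if it takes over 45 s, if anything falls off the work surface, if the arm or the gripper's body presses on something with over 40 N, if the wrist force passes 120 N, or if a joint passes its speed limit or range.

ROBOT

A 6-joint arm with a two-finger parallel gripper is mounted at the origin on the work surface. World frame = base frame: x ahead of the robot, y to its left, z up, the work surface at z = 0. Lengths are in m, angles in rad, forces in N, time in s.
With the tool pointing down it reaches from about 0.375 to 0.75 m from the base axis. Payload 9 kg.
Tool frame: the origin (TCP) lies midway between the tips of the shut fingers; the grasp point (between the pads) lies 19 mm behind it; x points along the fingers, z is the direction in which the jaws open and shut, and the axes are right-handed (so a half turn about x gives the same grasp; the last joint's range is limited). The gripper opens to 85 mm and grips with 20 to 120 N. Pads are 22 mm wide; open, the fingers measure 114 mm over their backs; the gripper's body (76 mm by 85 mm) begins 54 mm behind the grasp point. The pads swing forward as they close: fully open they stand 13 mm farther back than shut.
Start: joints at [-1.37, 0.104, 0.097, 1.564, 0, 1.353], TCP at [0.244, -0.548, 0.231] pointing down, gripper open.
Joint ranges: [-2.99, 2.99], [-0.84, 1.86], [-1.1, 1.16], [-1.84, 2.11], [-1.51, 1.56], [-3.14, 3.14]. Speed limits (rad/s): [2.22, 2.22, 2.57, 3.14, 3.14, 3.14].

INTERFACE

Orientations are given as a unit quaternion [x, y, z, w].
In Python, from station import env, inverse_kinematics, sensors, camera, camera_model, ticket, search_frame, place_of gives the robot as it stands. Calls block until the motion is done:
- env.move_ptp(position, orientation): joint-space move of the TCP to a pose.
- env.servo_line(position, rot=None, max_speed=0.15, contact_N=None): straight line of the TCP; rot=None keeps the orientation; max_speed is the mean speed in m/s. With contact_N (N) it stops when the force on the tool has changed by that much, and returns True; else False.
- env.set_joints(angles): joint-space move.
- env.gripper_to(opening, f_grip=None): finger opening in m; f_grip is the grip in N (None keeps the last); returns when the fingers have stopped.
- env.pause(seconds).
- inverse_kinematics(position, orientation): joint angles nearest the present ones, or None.
- sensors.observe(): the state.
- camera(name): name is "side" or "top"; returns the picture (420x560x3 uint8, red, green, blue); there is no depth.
- camera_model(name): a dict with "vertical_fov" (degrees; the focal length in pixels is half the picture's height over the tangent of half this angle, whatever the lens; pixels are square), "cx", "cy" (the principal point, pixels), "extrinsics" (4x4, takes a point from camera to world coordinates). Camera axes: x right, y down, z forward; pixel columns grow to the right and rows downward; lengths in m; the calibration is good to about 2 mm. A picture is of the moment at which its call begins. camera_model takes no time and is no camera call.
A pose or a line that the arm cannot do raises env.IKError and nothing moves.
- ticket.sign_off(): hands the job in, once; it reports no verdict.
Trained networks look in the newest picture that a camera, given by its name, has taken for a name from the list of things; names that differ only in an ending like _2 or _b are one class to them, and where a whole thing is asked for, a point or a joint stands for the part that bears it (a point fixed in the world has none). Each returns a list of dicts, best first, with "confidence" (0 to 1); they miss things now and then, are a little off and sometimes report something else, mostly with a low value. They report only what shows in the picture. A call takes as long as a camera call. They do not tell look-alikes from the thing itself.
- search_frame(camera, label): "xyz" ([x, y, z] in m, in the coordinates of the camera as it stood for that picture, good to about 4 mm: the middle of the surface that is visible of it).
- place_of(camera, label): "xyz" ([x, y, z] in m, in the coordinates of the camera as it stood for that picture, good to about 4 mm: a listed point, or the origin of a listed thing).
The state is a dict: "time": time; "joint_positions": joint angles; "qd": joint speeds; "joint_torque": joint torques, N m; "eef_pos": TCP position; "eef_rot": TCP orientation; "force": force on the tool from outside, world axes, zero at the start; "ft_torque": the same for the moment, N m; "finger_gap": finger opening in m.
Only numpy, scipy, OpenCV 4.12 (cv2) and the standard library are available. Lean on these libraries where they do the work, as an engineer would, in place of code of your own. Each camera call takes 0.05 s, during which the arm holds its last target. There are 200 camera calls.

## Working session

There is one attempt and no reset: what is moved stays moved. The work goes in short steps, each a Python script; the robot and the scene stay as the last script left them, time stands still between calls to the robot, and variables do not carry over. Pictures are saved under pics/ and viewed, and the job is handed in when it is done.

```bash
mkdir -p pics; ls; cat > h.py <<'E'
import numpy as np, cv2
from station import env, inverse_kinematics, sensors, camera, camera_model, ticket, search_frame, place_of
def snap(c,n):
    im=camera(c); cv2.imwrite(f'pics/{n}.png',im[:,:,::-1].copy()); return im
def world(c,p):
    E=np.array(camera_model(c)['extrinsics']); return E[:3,:3]@np.array(p)+E[:3,3]
def ray(c,u,v,z):
    m=camera_model(c);E=np.array(m['extrinsics']);f=210/np.tan(np.radians(m['vertical_fov'])/2)
    d=E[:3,:3]@np.array([(u-m['cx'])/f,(v-m['cy'])/f,1]);o=E[:3,3];return o+d*(z-o[2])/d[2]
def proj(c,P):
    m=camera_model(c);E=np.array(m['extrinsics']);f=210/np.tan(np.radians(m['vertical_fov'])/2)
    q=E[:3,:3].T@(np.array(P)-E[:3,3]);return np.array([f*q[0]/q[2]+m['cx'],f*q[1]/q[2]+m['cy']])
E
python3 - <<'E'
from h import *
np.set_printoptions(precision=4,suppress=True)
for c in('side','top'):
    snap(c,c+'0'); m=camera_model(c);print(c,m)
    for l in('stone_c','shelf_edge','bin_lip','puck_c','brush_c'):
        for r in place_of(c,l): print(l,round(r['confidence'],2),world(c,r['xyz']),proj(c,world(c,r['xyz'])))
o=sensors.observe();print(o)
E
```

```text
pics
side {'vertical_fov': 52.38917000341953, 'cx': 276.59280412347124, 'cy': 211.42617218474035, 'extrinsics': array([[-0.9338, -0.1965,  0.2992,  0.2643],
       [-0.3577,  0.4833, -0.7991,  0.6591],
       [ 0.0124, -0.8531, -0.5215,  0.5978],
       [ 0.    ,  0.    ,  0.    ,  1.    ]])}
stone_c 0.81 [ 0.5774 -0.0795  0.1673] [260.8504 187.3661]
stone_c 0.62 [ 0.4799 -0.3067  0.0225] [328.0601 204.5513]
shelf_edge 0.87 [0.5397 0.0593 0.1518] [250.6888 231.0423]
bin_lip 0.73 [0.477  0.0657 0.1674] [281.2407 233.0417]
puck_c 0.87 [0.5994 0.0658 0.1753] [219.7079 215.6697]
brush_c 0.56 [0.5872 0.189  0.1685] [191.5361 257.7873]
top {'vertical_fov': 51.73580974953673, 'cx': 285.08907130497477, 'cy': 209.31896182786366, 'extrinsics': array([[-0.0243, -0.9988,  0.0432,  0.5332],
       [-0.9997,  0.0246,  0.0065, -0.0801],
       [-0.0075, -0.043 , -0.999 ,  0.9962],
       [ 0.    ,  0.    ,  0.    ,  1.    ]])}
stone_c 0.79 [ 0.58   -0.0766  0.1718] [285.9284 203.4436]
stone_c 0.71 [ 0.4788 -0.305   0.0204] [389.2371 249.7739]
stone_c 0.69 [ 0.6347 -0.3736  0.0196] [417.174 179.829]
shelf_edge 0.96 [0.5448 0.0616 0.148 ] [215.951  223.8099]
bin_lip 0.7 [0.4801 0.0667 0.164 ] [212.4543 257.5334]
puck_c 0.89 [0.5996 0.0656 0.1671] [211.7008 195.2138]
brush_c 0.68 [0.5874 0.1912 0.1606] [147.6592 203.3819]
{'time': 0.6, 'joint_positions': array([-1.3697,  0.1041,  0.0973,  1.5639,  0.    ,  1.3531]), 'qd': array([-0.001 ,  0.    , -0.0004, -0.0011,  0.0014,  0.001 ]), 'joint_torque': array([ -0.0018, -55.648 ,  50.3565,   0.0007,  -0.0004,  -0.    ]), 'eef_pos': array([ 0.244 , -0.5482,  0.2313]), 'eef_rot': array([ 0.3851,  0.593 , -0.3852,  0.5931]), 'force': array([ 0.4292, -0.42  ,  0.2089]), 'ft_torque': array([-0.0023, -0.0231,  0.0041]), 'finger_gap': 0.08545119721750419}
```

View pics/side0.png

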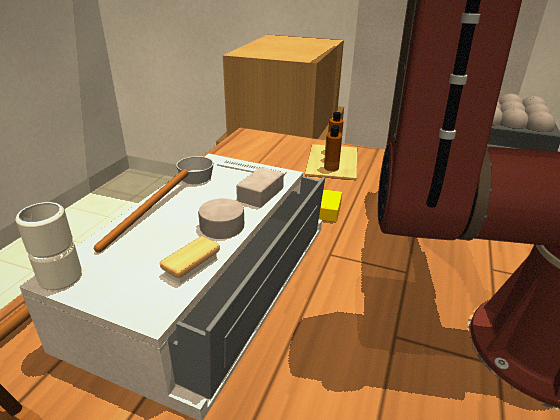

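View pics/top0.png

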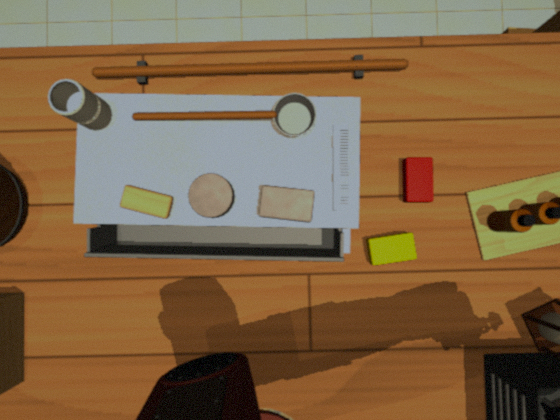

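```bash
python3 - <<'E'
import cv2
im=cv2.imread('pics/top0.png')[150:290,90:360]
cv2.imwrite('pics/top0c.png',cv2.resize(im,None,fx=2.9,fy=2.9,interpolation=cv2.INTER_CUBIC))
E
```

```text
(no output)
```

View pics/top0c.png

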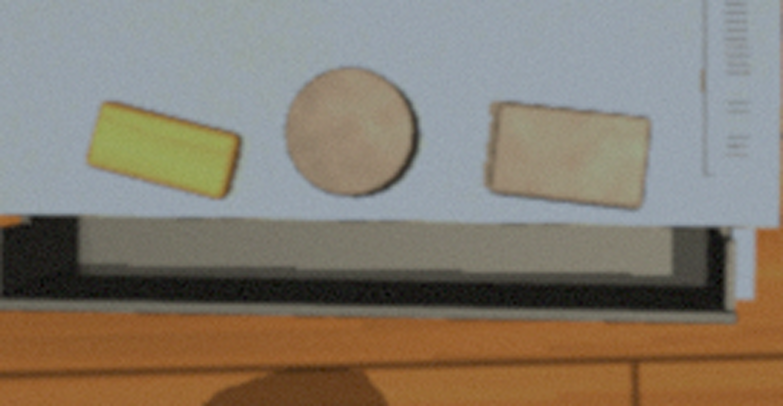

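The top view shows four candidates: the grey block at (286,203) on the shelf, a red block at (417,180) and a yellow one at (391,249) on the table, and the round disc at (211,195). I'm choosing the grey rectangle on the shelf, which the close crop confirms. The brush is at (147,203). The bin gap runs along rows 228–255.

```bash
cat >> h.py <<'E'
from scipy.spatial.transform import Rotation as R
def down(yaw,flip=1):
    z=flip*np.array([-np.sin(yaw),np.cos(yaw),0]);x=np.array([0,0,-1.]);return R.from_matrix(np.c_[x,np.cross(z,x),z]).as_quat()
E
python3 - <<'E'
from h import *
np.set_printoptions(precision=4,suppress=True)
e=[ray('top',*p,.15) for p in((78,221.5),(357,228))];d=e[0]-e[1];sy=np.arctan2(-d[0],d[1]);print('shelf',e,sy)
b=np.array([ray('top',90+u/2.9,150+v/2.9,.19) for u,v in((498,102),(650,117),(640,208),(492,188))]);print(b,b.mean(0))
for i,j in((0,1),(3,2)): d=b[i]-b[j];print('blk yaw',np.arctan2(-d[0],d[1]))
r=[ray('top',*p,.164) for p in((90,257),(343,260))];d=r[0]-r[1];print('rim',r,np.arctan2(-d[0],d[1]))
for f in(1,-1):
  for p in([.513,0,.3],[.436,0,.115],[.64,-.08,.16],[.54,-.08,.16]): print(f,inverse_kinematics(p,down(sy,f)))
E
```

```text
shelf [array([0.5559, 0.3318, 0.15  ]), array([ 0.5298, -0.2139,  0.15  ])] -0.047635296779088884
[[ 0.6142 -0.0323  0.19  ]
 [ 0.6021 -0.1299  0.19  ]
 [ 0.5438 -0.1219  0.19  ]
 [ 0.5589 -0.0272  0.19  ]] [ 0.5798 -0.0778  0.19  ]
blk yaw -0.12369549452111397
blk yaw -0.1588198144328197
rim [array([0.4867, 0.3022, 0.164 ]), array([ 0.4695, -0.183 ,  0.164 ])] -0.035600153244021146
1 [-0.2554 -0.1328 -0.0119  1.6917  0.     -0.2078]
1 [-0.3018 -0.4085 -0.5792  1.4001  0.     -0.2542]
1 [-0.3267  0.2393  0.1173  1.4489  0.     -0.279 ]
1 [-0.3868 -0.063  -0.2011  1.4327  0.     -0.3391]
-1 [-0.2554 -0.1328 -0.0119  1.6917  0.      2.9338]
-1 [-0.3018 -0.4085 -0.5792  1.4001  0.      2.8874]
-1 [-0.3267  0.2393  0.1173  1.4489  0.      2.8626]
-1 [-0.3868 -0.063  -0.2011  1.4327  0.      2.8025]
```

```bash
python3 - <<'E'
from h import *
np.set_printoptions(precision=4,suppress=True)
sy=-.045; q=down(sy); n=np.array([np.cos(sy),np.sin(sy),0])
env.gripper_to(0.0)
env.move_ptp([.511,0,.28],q)
print('down',env.servo_line([.511,0,.13],max_speed=.12,contact_N=12),sensors.observe()['eef_pos'])
p=np.array([.511,0,.13])-.101*n; p[2]=.112
print('pull',env.servo_line(p,max_speed=.05,contact_N=25))
o=sensors.observe();print(o['time'],o['eef_pos'],o['force'])
for c in('side','top'):
    snap(c,c+'1')
    for r in place_of(c,'bin_lip')[:1]: print(r['confidence'],world(c,r['xyz']))
E
```

```text
down False [ 0.5115 -0.0002  0.1309]
pull True
6.3083 [0.4437 0.0027 0.1189] [ 4.069  -0.2752  3.2515]
0.96 [0.4148 0.0665 0.1457]
```

View pics/side1.png

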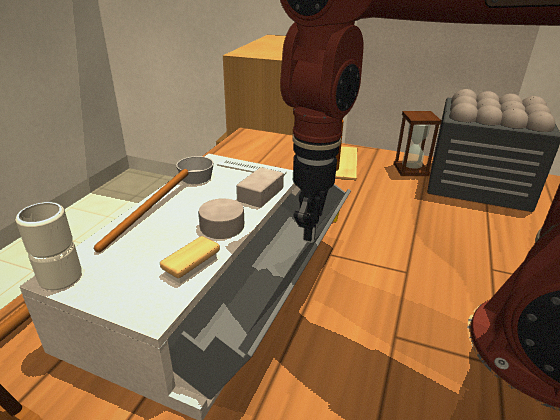

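The bin has swung out, with its rim running from (348,190) to about (205,395). I'll pull once more to confirm it's at the stop, then lift clear and look again.

```bash
python3 - <<'E'
from h import *
np.set_printoptions(precision=4,suppress=True)
sy=-.045; n=np.array([np.cos(sy),np.sin(sy),0])
p=sensors.observe()['eef_pos']
print('pull',env.servo_line(p-.02*n,max_speed=.03,contact_N=30))
o=sensors.observe();print(o['time'],o['eef_pos'],o['force'])
p=o['eef_pos']+.015*n; env.servo_line(p,max_speed=.1)
env.servo_line([p[0],p[1],.25],max_speed=.15)
q=down(-.14)
env.move_ptp([.61,-.08,.27],q); env.gripper_to(.05)
for c in('side','top'):
    snap(c,c+'2')
    for l in('bin_lip','stone_c'):
      for r in place_of(c,l)[:1]: print(l,r['confidence'],world(c,r['xyz']))
E
```

```text
pull True
6.8667 [0.443  0.0024 0.1206] [4.1688 0.147  3.6385]
bin_lip 0.6 [0.4144 0.0645 0.1462]
stone_c 0.63 [ 0.5765 -0.0775  0.1735]
stone_c 0.68 [ 0.6347 -0.3715  0.0187]
```

View pics/side2.png

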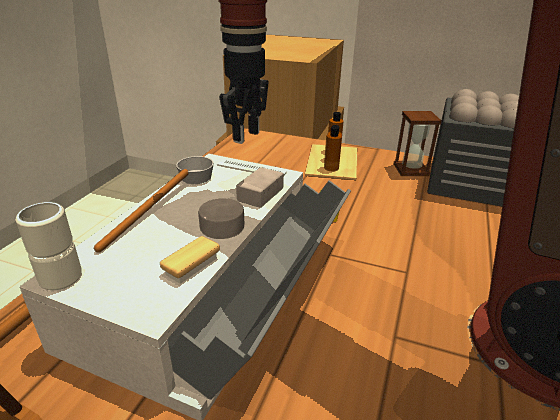

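View pics/top2.png

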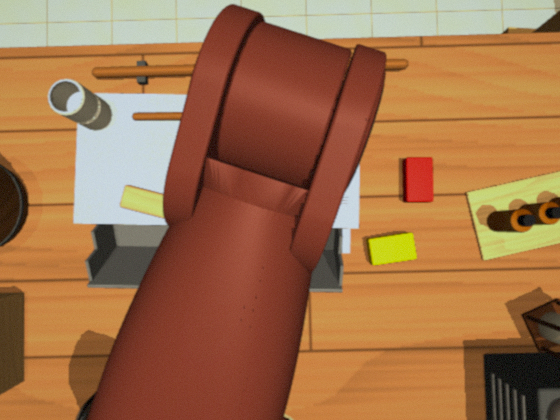

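The bin lip measures (0.414, 0.065, 0.146), which matches 0.5 rad. The block at (261,187) in the side view hasn't moved, and the fingers are above it. Next I'll go down behind the block and push.

```bash
python3 - <<'E'
from h import *
np.set_printoptions(precision=4,suppress=True)
n=np.array([np.cos(-.045),np.sin(-.045),0])
s=np.array([.635,-.086,.162])
env.servo_line([s[0],s[1],.25],max_speed=.15)
print('down',env.servo_line(s,max_speed=.1,contact_N=8),sensors.observe()['eef_pos'])
snap('side','side3a')
print(env.servo_line(s-.058*n,max_speed=.06,contact_N=25)); snap('side','side3b')
o=sensors.observe();print(o['time'],o['eef_pos'],o['force'])
E
python3 -c "
import cv2
a=[cv2.resize(cv2.imread(f'pics/side3{k}.png')[90:300,150:380],None,fx=1.7,fy=1.7) for k in 'ab']
cv2.imwrite('pics/s3.png',cv2.hconcat(a))"
```

```text
down False [ 0.6354 -0.0861  0.163 ]
False
12.3667 [ 0.5776 -0.0835  0.1622] [4.4286 0.772  2.928 ]
```

View pics/s3.png

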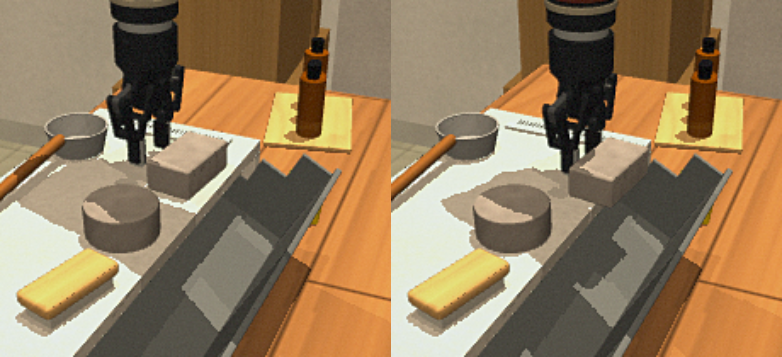

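The fingers landed behind the block (left half), and the block now overhangs the edge at about (610,170) in the right half. The puck is untouched. I'll keep pushing.

```bash
python3 - <<'E'
from h import *
np.set_printoptions(precision=4,suppress=True)
n=np.array([np.cos(-.045),np.sin(-.045),0])
s=np.array([.577,-.0835,.162])
print(env.servo_line(s-.035*n,max_speed=.06,contact_N=25)); env.pause(.3); snap('side','side4')
o=sensors.observe();print(o['time'],o['eef_pos'],o['force'])
E
```

```text
False
13.45 [ 0.5421 -0.0819  0.1619] [ 0.8715 -0.4551 -0.1583]
```

View pics/side4.png

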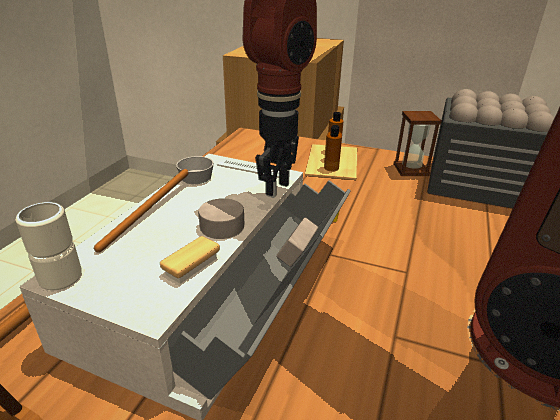

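The block has dropped into the bin at (298,242), and the puck and brush are where they were. I'll back away and check from above.

```bash
python3 - <<'E'
from h import *
np.set_printoptions(precision=4,suppress=True)
env.servo_line([.56,-.083,.3],max_speed=.15)
env.set_joints([-1.37,.104,.097,1.564,0,1.353]); env.pause(.3)
for c in('side','top'):
    snap(c,c+'5')
    for l in('bin_lip','stone_c','puck_c','brush_c'):
      for r in place_of(c,l)[:2]: print(c,l,round(r['confidence'],2),world(c,r['xyz']))
print(sensors.observe()['time'])
a=[cv2.imread('pics/side5.png')[140:420,20:410],cv2.imread('pics/top5.png')[70:350,50:440]]
cv2.imwrite('pics/f5.png',cv2.hconcat(a))
E
```

```text
side stone_c 0.95 [ 0.4904 -0.0759  0.057 ]
side puck_c 0.63 [0.5989 0.0681 0.1734]
side brush_c 0.94 [0.5869 0.1897 0.1681]
top bin_lip 0.68 [ 0.4896 -0.0749  0.0571]
top bin_lip 0.57 [0.4181 0.0657 0.146 ]
top stone_c 0.85 [ 0.4805 -0.3089  0.0196]
top stone_c 0.67 [ 0.6351 -0.3719  0.022 ]
top puck_c 0.71 [0.5981 0.0684 0.1673]
top brush_c 0.95 [0.5886 0.1967 0.1625]
17.3667
```

View pics/f5.png

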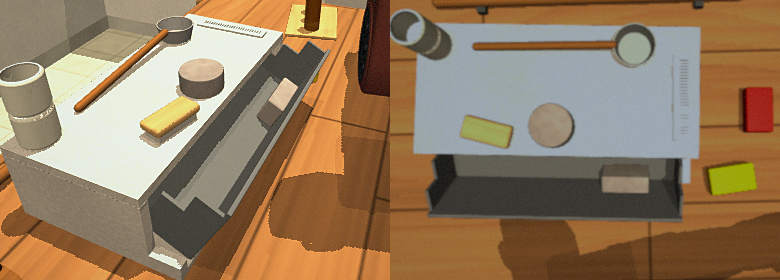

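```bash
python3 - <<'E'
from h import *
for n in('top2','top5'):
    g=cv2.imread(f'pics/{n}.png',0).astype(int)[275:300,95:115].mean(1); print(n,g.round().astype(int))
print(camera_model('top')['cx'])
E
```

```text
top2 [ 72  73  72  73  73  74  74  73  76  96 124 126 127 135 145 147 147 149
 149 144 139 138 140 143 146]
top5 [ 53  54  56  54  55  54  56  55  58  74  95  96 100 109 113 114 113 115
 114 111 106 106 108 110 112]
285.08907130497477
```

The rim edge sits on the same pixel rows (about 284–288) as right after it was pulled to the stop, so the bin is still fully out.

```bash
python3 -c "
from h import *
print(ticket.sign_off())"
```

```text
the job is handed in; nothing more can be done
None
```

The job is done and handed in: the bin is tilted fully out and the soapstone block is lying in it. It took about 17 s on the robot's clock, against the 45 s limit.

- **Bin:** I hooked the rim with the closed fingers and pulled the bin out to its stop. A second pull moved it less than 1 mm before the force limit stopped it. After the block fell in, the rim was on the same pixel rows in the top view as before. The lip measured about (0.418, 0.066, 0.146), which matches 0.5 rad.
- **Block:** I slid it off the shelf edge from behind with two fingers. It now lies in the bin at about (0.490, -0.076, 0.057).
- **Bystanders:** the disc and the nail brush measured within the detectors' error of their starting places. The robot had moved back to its start pose, clear of everything.

**Detector disagreements:**
- In the last top view, the best `bin_lip` match was actually the block; the second match was the real lip.
- In the same view, `stone_c` matched only the red and yellow look-alikes. The block's position comes from the side view, and it is also visible in the bin in the top picture.

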